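# Shake-check the tins and put the empty one away

## Task

Two identical tins stand on the chopping board; one is empty, the other still has something loose inside, and only shaking tells which. Take a tin by its sides, lift it, tip it well over (about 30 degrees), bring it upright, tip it well over again, feeling for weight and for anything rolling, and stand it back upright on the board; do the same with the second tin if the first proves not to be empty. When the empty tin has been checked like this and both stand on the board, lift it by the knob on its lid and lower it to stand upright in either bay of the wooden crate; the other tin stays upright on the board, and the mug, salt shaker and garlic are left alone.

Things in the scene. Friction and masses are not known exactly. Their poses are not given: they have to be found in the camera images.
- tin_one: One of two identical closed square tins: aluminium sides 60 x 60 mm, fixed wood lid flush with them, top at 105 mm, wood knob 20 mm high on it. Origin: centre of the underside; z up, x and y square to the sides. Empty it weighs 170 to 230 g; a loose hard lump in one of the two adds 220 g and rolls when tipped. Name and place do not tell which.
- tin_two: One of two identical closed square tins: aluminium sides 60 x 60 mm, fixed wood lid flush with them, top at 105 mm, wood knob 20 mm high on it. Origin: centre of the underside; z up, x and y square to the sides. Empty it weighs 170 to 230 g; a loose hard lump in one of the two adds 220 g and rolls when tipped. Name and place do not tell which.
- tin_one_knob (a point): Centre of the round wood knob on that tin's lid: 25 mm across, 20 mm high, 115 mm above the tin's underside (knob from 105 to 125 mm). To clear the knob, a gripper from above holds the sides within the top 40 mm.
- tin_two_knob (a point): Centre of the round wood knob on that tin's lid: 25 mm across, 20 mm high, 115 mm above the tin's underside (knob from 105 to 125 mm). To clear the knob, a gripper from above holds the sides within the top 40 mm.
- board: Wooden chopping board lying fixed on the worktop, 240 x 340 x 20 mm; origin at the centre of its underside, x along the 240 mm side, y along the 340 mm side, top 20 mm above the origin. A wall shelf hangs over the back of the worktop, so tip the tins towards the near side of the board, where the wrist has room.
- crate: Open plywood crate fixed on the worktop, 102 mm (its x) by 196 mm (its y), walls 8 mm thick and 108 mm high over the worktop, floor 8 mm thick; a middle wall makes two bays, each 86 x 86 mm inside and 100 mm deep. Origin at the centre of its underside. Too narrow for fingers beside a tin.
- bay_left (a point): Centre of the floor of the crate's +y bay, 8 mm above the worktop.
- bay_right (a point): Centre of the floor of the crate's -y bay, 8 mm above the worktop.
- mug: Mug, 81 x 113 mm, 101 mm tall, a bystander; origin at the centre of its underside.
- salt_shaker: Glass salt shaker, 45 mm across, 81 mm tall, a bystander; origin at the centre of its underside.
- garlic: Garlic bulb, 60 mm across, a bystander; origin at the centre of its underside.
Mind the look-alikes: they are no part of the job. What is shaped like the tin_two but blue or red is not meant.

How it is judged:
By the outcome, as a careful person would: the job done as asked, in the order asked, and still so for the second after the job is handed in, with the robot touching nothing.
It also fails if it takes over 72 s, if anything falls off the work surface, if the arm or the gripper's body presses on something with over 40 N, if the wrist force passes 120 N, or if a joint passes its speed limit or range.

## Robot

A 6-joint arm with a two-finger parallel gripper is mounted at the origin on a cart in front of the work surface, level with it; the furniture and walls round the work are solid. World frame = base frame: x ahead of the robot, y to its left, z up, the work surface at z = 0. Lengths are in m, angles in rad, forces in N, time in s.
With the tool pointing down it reaches from about 0.225 to 0.875 m from the base axis. Payload 3.4 kg.
Tool frame: the origin (TCP) lies midway between the tips of the shut fingers; the grasp point (between the pads) lies 19 mm behind it; z points along the fingers, y is the line along which they close (so a half turn about z gives the same grasp; the last joint's range is limited). The gripper opens to 85 mm and grips with 20 to 120 N. Pads are 22 mm wide; open, the fingers measure 114 mm over their backs; the gripper's body (76 mm by 85 mm) begins 54 mm behind the grasp point. The pads swing forward as they close: fully open they stand 13 mm farther back than shut.
Start: joints at [1.007, 0.276, 1.505, -0, 1.361, -0.121], TCP at [0.246, 0.52, 0.231] pointing down, gripper open.
Joint ranges: [-2.89, 2.89], [-0.75, 2.08], [0.22, 2.7], [-1.18, 4.32], [0.11, 2.71], [-2.7, 2.7]. Speed limits (rad/s): [2.57, 2.57, 3.14, 3.14, 3.14, 3.14].

## Interface

Orientations are given as a unit quaternion [w, x, y, z].
In Python, from rig import * gives the robot as it stands.
- The arm moves only by the tool apply_moves, never from a script. Its argument "steps" is one flat list of numbers, 4 for each row, row after row: the shift along the world's x, y, z in cm, then the turn about the world's z in degrees. A call has 1 to 8 rows; each row is the pose to reach, as a shift and turn from the pose commanded when the call began; what a row does not reach only later rows make up. A row lasts 1/12 s, in which the tool goes at most 41.7 mm and 7.16 degrees, less where a joint would pass 70% of its speed; a pose out of reach is approached as far as the arm can. A call with a gripper value outside its range is refused whole. "jaw" is the closure in counts, from 0 (fully open) to 255 (shut), set as the call begins (left out, the last holds). The fingers move at their own pace and stop on an object; "newtons" is the grip in N (left out, the last holds). Time passes only in rows, so rows that repeat a pose let the fingers close. It gives the time, the measured TCP pose, the force, the opening and the grip force at its end, in the units of the state.
- get_state(): the state, without advancing time (a new reading comes with each control period).
- get_image(name): name is "side" or "top"; returns the picture (400x640x3 uint8, red, green, blue); there is no depth.
- calibration(name): a dict with "fx", "fy", "cx", "cy" (pixels), "xyz" and "rotation" of the camera in the world. Camera axes: x right, y up, looking along -z (the intrinsics and any distortion apply to the point x, -y, -z); pixel columns grow to the right and rows downward; lengths in m; the calibration is good to about 2 mm. A picture is of the moment at which its call begins. calibration takes no time and is no camera call.
- sign_off(): hands the job in; it is judged then, once.
The state is a dict: "clock": time; "qpos": joint angles; "qd": joint speeds; "effort": joint torques, N m; "position": TCP position; "ee_rot": TCP orientation; "contact_force": force on the tool from outside, world axes, zero at the start; "moment": the same for the moment, N m; "width": finger opening in m; "gripper_force": force on a finger pad.
Only numpy, scipy, OpenCV 4.12 (cv2) and the standard library are available. Lean on these libraries where they do the work, as an engineer would, in place of code of your own. Each camera call takes 0.05 s, during which the arm holds its last target. There are 200 camera calls.

## Working session

There is one attempt and no reset: what is moved stays moved. The work goes in short steps, Python scripts to look and compute and a tool call to move; the robot and the scene stay as the last step left them, time stands still between calls to the robot, and variables do not carry over. Pictures are saved under pics/ and viewed, at most 10 in all, crops included, and the job is handed in when it is done.

Besides the shell and the picture viewer there is one more tool, called as name(argument=value, ...) on one line, values as JSON. apply_moves: Moves the arm, as the interface text tells. Its arguments: {"type":"object","properties":{"steps":{"type":"array","items":{"type":"number"}},"jaw":{"type":"number"},"newtons":{"type":"number"}},"required":["steps"]}

```bash
ls; mkdir -p pics
python3 - <<'E'
from rig import *
import cv2
for n in("side","top"):
    cv2.imwrite(f"pics/{n}0.png",get_image(n)[:,:,::-1]); print(n,calibration(n))
print(get_state())
E
```

```text
pics
side {'fx': 443.8641926706248, 'fy': 443.8641926706248, 'cx': 318.00674993788044, 'cy': 198.57524740005923, 'xyz': array([0.78827576, 0.72878224, 1.23429502]), 'rotation': array([0.18835067, 0.0516977 , 0.26020197, 0.9455931 ])}
top {'fx': 467.06138086728356, 'fy': 467.06138086728356, 'cx': 306.29091344429145, 'cy': 194.85221492693404, 'xyz': array([0.38051203, 0.09157812, 1.5901819 ]), 'rotation': array([-0.70133179, -0.0435958 ,  0.03833767,  0.710467  ])}
{'clock': 0.1, 'qpos': array([ 1.00701216e+00,  2.76548627e-01,  1.50599384e+00, -7.65821122e-06,
        1.36072190e+00, -1.21014937e-01]), 'qd': array([-0.00062105, -0.00119036, -0.00219133, -0.00032603,  0.00166744,
       -0.00072557]), 'effort': array([ 2.89597396e-03, -4.17697263e+01, -2.46405119e+01, -5.44545878e-05,
        5.87049202e-03, -2.89761908e-05]), 'position': array([0.24611674, 0.51914423, 0.23052166]), 'ee_rot': array([-2.77110808e-04,  2.19579796e-01,  9.75594185e-01, -7.88594453e-04]), 'contact_force': array([-0.21255052,  0.12529998,  0.56463949]), 'moment': array([ 0.01069889,  0.02850007, -0.05694747]), 'gripper_force': 0.0, 'width': 0.0852944500759345}
```

View pics/top0.png

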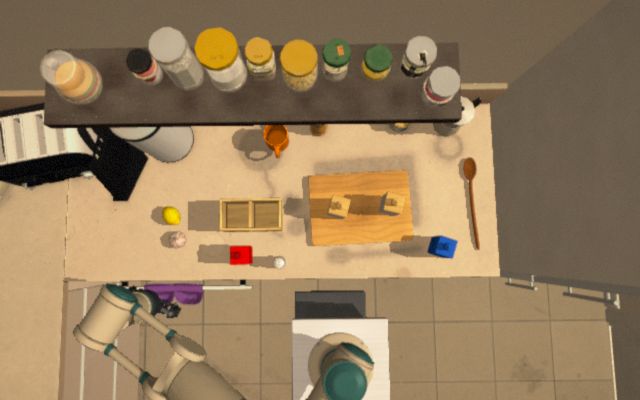

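View pics/side0.png

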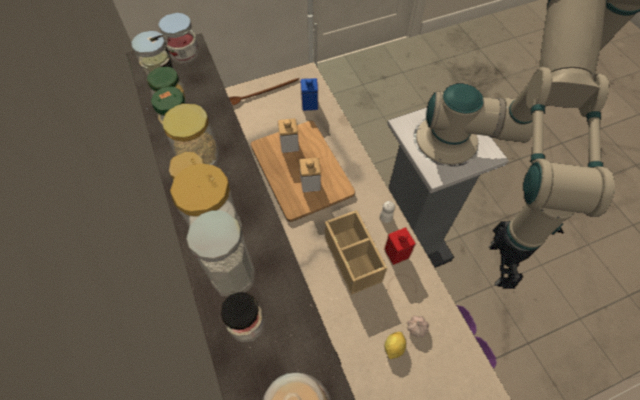

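```bash
cat > h.py <<'E'
from rig import *
import numpy as np, cv2
from scipy.spatial.transform import Rotation as R
def ray(n,u,v,z):
    c=calibration(n); w,x,y,zz=c['rotation']
    d=R.from_quat([x,y,zz,w]).apply([(u-c['cx'])/c['fx'],-(v-c['cy'])/c['fy'],-1.])
    p=np.array(c['xyz']); return p+d*(z-p[2])/d[2]
def proj(n,P):
    c=calibration(n); w,x,y,zz=c['rotation']
    q=R.from_quat([x,y,zz,w]).inv().apply(np.atleast_2d(P)-c['xyz'])
    return np.c_[c['cx']+c['fx']*q[:,0]/-q[:,2], c['cy']-c['fy']*q[:,1]/-q[:,2]]
E
python3 - <<'E'
from h import *
im=cv2.imread('pics/top0.png')
a=cv2.resize(im[165:255,305:420],None,fx=6.9,fy=6.6,interpolation=cv2.INTER_CUBIC)[:300*2]
a=cv2.resize(im[170:250,305:415],None,fx=7,fy=7,interpolation=cv2.INTER_CUBIC)
cv2.imwrite('pics/c1.png',a)
b=im[185:275,190:300]; cv2.imwrite('pics/c2.png',cv2.resize(b,None,fx=6,fy=6,interpolation=cv2.INTER_CUBIC))
E
```

```text
(no output)
```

View pics/c1.png

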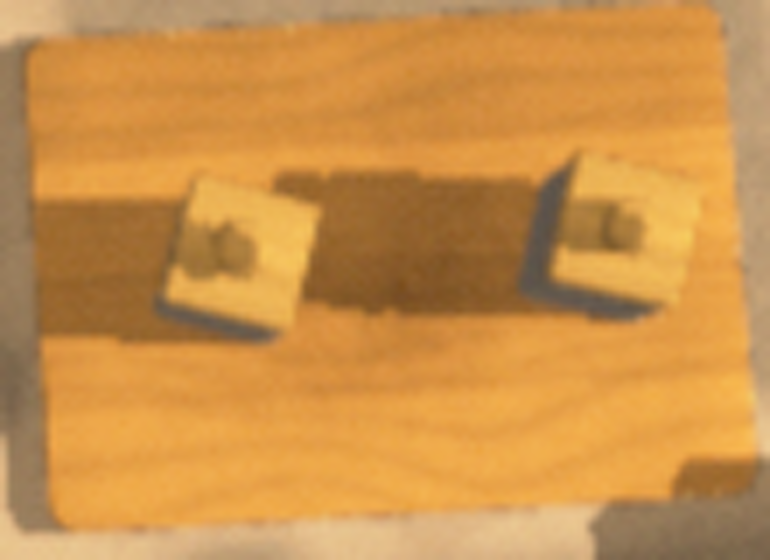

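View pics/c2.png

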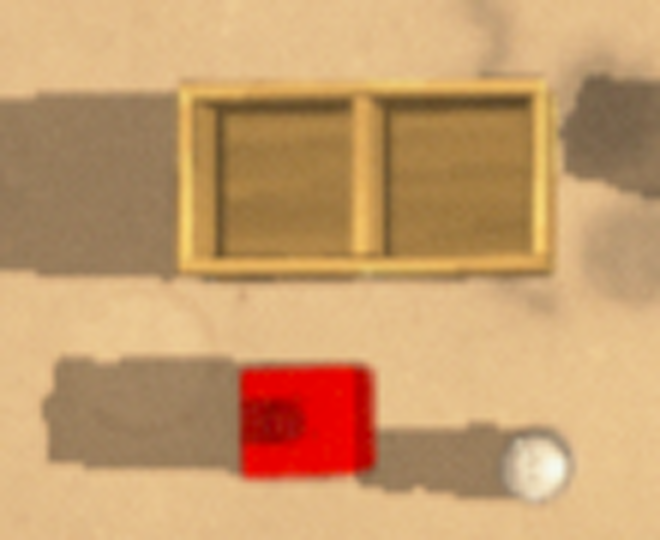

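Run:
```python
from h import *
def f(pts,k,o,z):
    P=np.array([ray('top',(x+.5)/k-.5+o[0],(y+.5)/k-.5+o[1],z) for x,y in pts])
    print(P.mean(0).round(4),'sides',np.linalg.norm(P-np.roll(P,-1,0),axis=1).round(3),'ang',[round(float(np.degrees(np.arctan2(*(P[(i+1)%4]-P[i])[1::-1]))),1) for i in range(4)])
L=[(203,176),(322,206),(284,330),(164,300)]; Rr=[(582,152),(700,185),(668,308),(551,280)]
f(L,7,(305,170),.125); f(Rr,7,(305,170),.125)
f([(30,42),(720,8),(757,490),(52,527)],7,(305,170),.02)
f([(180,80),(552,78),(552,272),(180,272)],6,(190,185),.108)
print('salt',ray('top',190+536/6,185+465/6,.08),'red',ray('top',190+305/6,185+420/6,.1))
print('mug',ray('top',276,137,.1),'shelf edge',ray('top',340,123,.5), 'blue',ray('top',443,247,.1),'garlic',ray('top',177,240,.03))
# cross-check side: knobs in the side picture
print(proj('side',[ray('top',305+240/7,170+245/7,.145),ray('top',305+625/7,170+225/7,.145)]))
s=get_state(); print(R.from_quat(np.r_[s['ee_rot'][1:],s['ee_rot'][0]]).as_matrix().round(3))
```

```text
[ 0.5155 -0.0021  0.125 ] sides [0.055 0.059 0.055 0.059] ang [-105.0, 161.8, 75.2, -18.4]
[ 0.523 -0.174  0.125] sides [0.055 0.058 0.054 0.06 ] ang [-106.6, 163.5, 75.7, -15.3]
[ 0.5185 -0.0791  0.02  ] sides [0.335 0.233 0.337 0.235] ang [-87.9, -177.8, 92.3, 1.8]
[0.495  0.2797 0.108 ] sides [0.198 0.103 0.197 0.102] ang [-90.5, 179.6, 89.3, 0.5]
salt [0.33950661 0.19078199 0.08      ] red [0.36506982 0.31136564 0.1       ]
mug [0.74536701 0.19799668 0.1       ] shelf edge [0.67941667 0.01614127 0.5       ] blue [ 0.38225662 -0.32878729  0.1       ] garlic [0.41657676 0.53487676 0.03      ]
[[308.84727145 161.48207318]
 [286.88271578 121.68045264]]
[[-0.904  0.428 -0.001]
 [ 0.428  0.904 -0.001]
 [ 0.    -0.002 -1.   ]]
```

The candidates in the top view are the left tin (340,206), the right tin (393,203), the blue decoy (443,247) and the red decoy (241,255). The two on the board have wood lids and aluminium sides, so they are the tins. They sit at about (0.516,-0.002) and (0.523,-0.174), with yaw about -16.5°. The moves only turn about z, so I first check how the arm behaves at the edge of its reach, moving up through free air.

apply_moves(steps=[0,0,4,0,0,0,8,0,0,0,12,0,0,0,16,0,0,0,20,0,0,0,24,0,0,0,28,0,0,0,32,0], jaw=0, newtons=25)

```text
clock: 0.77
position: [0.2459, 0.5189, 0.5531]
ee_rot: [-0.0, 0.22, 0.976, -0.0]
contact_force: [0.6, 2.0, 0.3]
width: 0.0852
gripper_force: 0.0
```

apply_moves(steps=[0,0,4,0,0,0,8,0,0,0,12,0,0,0,16,0,0,0,20,0,0,0,24,0,0,0,28,0,0,0,32,0])

```text
clock: 1.43
position: [0.2198, 0.4639, 0.6826]
ee_rot: [0.003, 0.22, 0.976, 0.011]
contact_force: [0.3, -0.3, 0.2]
width: 0.0858
gripper_force: 0.0
```

The arm won't trade orientation for reach, so I'll tip each tin mechanically. I'll hold it near the top and push its lower side against the crate's right wall top, so it pivots between the pads, first one way and then the other. I move to tin A first.

apply_moves(steps=[1,-3,-3,-7,2,-6,-6,-14,3,-9,-9,-21,4,-12,-12,-28,5,-15,-15,-35,6,-18,-18,-42,7,-21,-21,-49,8,-24,-24,-56])

```text
clock: 2.1
position: [0.2911, 0.2503, 0.4672]
ee_rot: [0.007, 0.638, 0.77, 0.009]
contact_force: [0.4, 1.2, 0.0]
width: 0.0852
gripper_force: 0.0
```

```bash
cat > st.py <<'E'
from h import *
s=get_state();M=R.from_quat(np.r_[s['ee_rot'][1:],s['ee_rot'][0]]).as_matrix()
print('t',round(s['clock'],2),'p',s['position'].round(4),'yawY',np.degrees(np.arctan2(M[1,1],M[0,1])).round(1),'F',s['contact_force'].round(2),'M',s['moment'].round(3),'w',round(s['width'],4),'g',round(s['gripper_force'],1),'q',s['qpos'].round(2))
E
python3 st.py
```

```text
t 2.1 p [0.2911 0.2503 0.4672] yawY 10.8 F [0.4  1.21 0.02] M [-0.047 -0.014  0.034] w 0.0852 g 0.0 q [ 0.54 -0.08  1.35 -0.01  1.85  0.35]
```

apply_moves(steps=[3,-3,-2,-4,6,-6,-4,-8,9,-9,-6,-12,12,-12,-8,-16,15,-15,-11,-20,18,-18,-14,-24,20,-22,-17,-27,20,-22,-17,-27])

```text
clock: 2.77
position: [0.4876, 0.038, 0.3038]
ee_rot: [0.009, 0.799, 0.602, 0.007]
contact_force: [0.5, 0.2, 0.5]
width: 0.0857
gripper_force: 0.0
```

apply_moves(steps=[0,0,0,0,0,0,0,0])

```text
clock: 2.93
position: [0.4865, 0.0383, 0.3029]
ee_rot: [0.007, 0.799, 0.601, 0.005]
contact_force: [-0.2, 0.1, 0.9]
width: 0.0856
gripper_force: 0.0
```

```bash
python3 st.py
```

```text
t 2.93 p [0.4865 0.0383 0.3029] yawY -16.1 F [-0.22  0.07  0.93] M [ 0.004  0.02  -0.05 ] w 0.0856 g 0.0 q [-0.06  0.1   1.56 -0.    1.47  0.22]
```

apply_moves(steps=[1.5,-2,-3,0,2.9,-4,-6,0,2.9,-4,-10,0,2.9,-4,-14,0,2.9,-4,-17,0,2.9,-4,-20,0,2.9,-4,-22,0,2.9,-4,-22,0])

```text
clock: 3.6
position: [0.513, 0.0012, 0.0817]
ee_rot: [0.006, 0.798, 0.603, 0.004]
contact_force: [-0.5, 0.0, -0.2]
width: 0.0855
gripper_force: 0.0
```

```bash
python3 st.py
```

```text
t 3.6 p [0.513  0.0012 0.0817] yawY -15.8 F [-0.5   0.04 -0.24] M [0.012 0.033 0.028] w 0.0855 g 0.0 q [-0.13  0.31  1.87 -0.    0.95  0.15]
```

Now close on the tin at 25 N. I take a force baseline just before and compare it after the lift.

apply_moves(steps=[0.2,-0.3,0,0,0.2,-0.3,0,0,0.2,-0.3,0,0,0.2,-0.3,0,0,0.2,-0.3,0,0,0.2,-0.3,0,0], jaw=255, newtons=30)

```text
clock: 4.1
position: [0.5185, -0.0031, 0.0864]
ee_rot: [0.009, 0.798, 0.602, 0.007]
contact_force: [-3.4, 1.1, 7.2]
width: 0.0607
gripper_force: 32.5
```

apply_moves(steps=[0,0,0,0,0,0,2,0,0,0,5,0,0,0,8,0,0,0,11,3,0,0,13,6,0,0,13,6,0,0,13,6])

```text
clock: 4.77
position: [0.5182, -0.0035, 0.2151]
ee_rot: [0.009, 0.766, 0.643, 0.008]
contact_force: [0.2, 0.2, -5.4]
width: 0.0608
gripper_force: 35.9
```

```bash
python3 st.py;python3 - <<'E'
from h import *
cv2.imwrite('pics/s1.png',cv2.resize(get_image('side')[60:260,200:440,::-1],None,fx=2.5,fy=2.5,interpolation=cv2.INTER_CUBIC))
E
```

```text
t 4.77 p [ 0.5182 -0.0035  0.2151] yawY -10.0 F [ 0.25  0.21 -5.45] M [-0.034 -0.031  0.021] w 0.0608 g 35.9 q [-0.14  0.19  1.67 -0.    1.26  0.03]
```

View pics/s1.png

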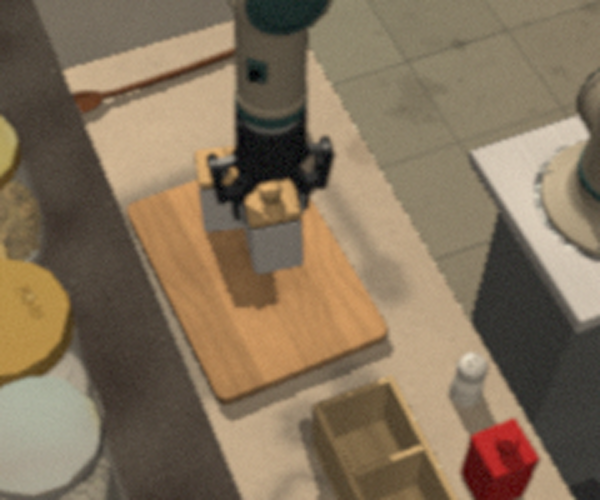

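Wrist force is about -5 N, so this tin (A) seems to be the loaded one. I'll still tip it as asked. Next I bring it beside the crate's right wall, with its bottom at z≈0.09.

apply_moves(steps=[-0.5,2.5,0,5,-1,6,0,10,-1.5,10,0,10,-2.3,13,-1,10,-2.3,14,-4,10,-2.3,14,-5.9,10,-2.3,14,-5.9,10,-2.3,14,-5.9,10])

```text
clock: 5.48
position: [0.4925, 0.1364, 0.1523]
ee_rot: [0.005, 0.707, 0.708, 0.004]
contact_force: [1.1, -0.0, -4.2]
width: 0.0604
gripper_force: 35.2
```

apply_moves(steps=[0,0,0,0,0,0,0,0,0,0,0,0])

```text
clock: 5.73
position: [0.4957, 0.1361, 0.1559]
ee_rot: [0.008, 0.707, 0.707, 0.008]
contact_force: [-0.5, 0.6, -4.4]
width: 0.0601
gripper_force: 35.2
```

```bash
python3 st.py
```

```text
t 5.73 p [0.4957 0.1361 0.1559] yawY 0.0 F [-0.54  0.64 -4.39] M [-0.001  0.099  0.011] w 0.0601 g 35.2 q [ 0.13  0.23  1.77 -0.    1.12  0.14]
```

apply_moves(steps=[0,1,0,0,0,2,0,0,0,2.8,0,0,0,3.5,0,0,0,4.2,0,0,0,4.9,0,0,0,5.6,0,0,0,5.6,0,0])

```text
clock: 6.4
position: [0.4946, 0.193, 0.1558]
ee_rot: [0.008, 0.706, 0.708, 0.007]
contact_force: [-1.8, -4.0, 2.8]
width: 0.0597
gripper_force: 33.6
```

```bash
python3 st.py;python3 - <<'E'
from h import *
cv2.imwrite('pics/s2.png',cv2.resize(get_image('side')[140:300,250:440,::-1],None,fx=3,fy=3,interpolation=cv2.INTER_CUBIC))
E
```

```text
t 6.4 p [0.4946 0.193  0.1558] yawY 0.2 F [-1.76 -4.02  2.81] M [-0.787  0.333  0.044] w 0.0597 g 33.6 q [ 0.25  0.26  1.73 -0.01  1.13  0.25]
```

View pics/s2.png

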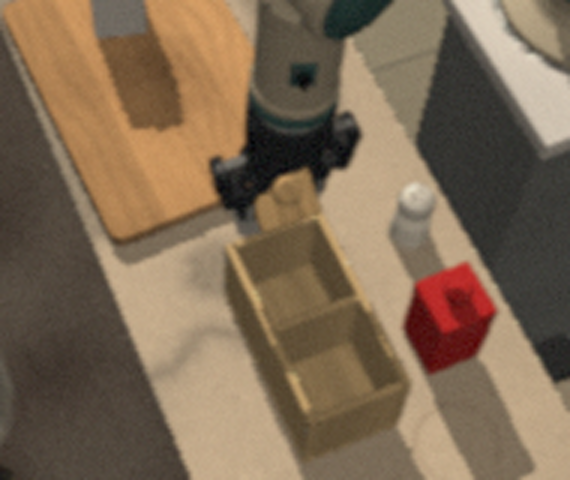

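The lid at (285,195) in the crop is clearly tipped over the wall, so the pivoting works. Next I lift clear and check from the moment that it stays tilted.

apply_moves(steps=[0,0,1,0,0,0,2.5,0,0,0,4,0,0,0,5,0,0,0,5,0,0,0,5,0,0,0,5,0])

```text
clock: 7.03
position: [0.494, 0.1927, 0.2041]
ee_rot: [0.006, 0.707, 0.708, 0.007]
contact_force: [-0.5, -0.1, -4.1]
width: 0.0594
gripper_force: 34.3
```

```bash
python3 st.py
```

```text
t 7.03 p [0.494  0.1927 0.2041] yawY 0.1 F [-0.55 -0.11 -4.14] M [ 0.122  0.086 -0.022] w 0.0594 g 34.3 q [ 0.24  0.22  1.66 -0.    1.25  0.24]
```

apply_moves(steps=[0,2,0,0,0,5,0,0,0,7.8,0,0,0,7.8,-2.5,0,0,7.8,-5,0,0,7.8,-7.4,0,0,7.8,-7.4,0])

```text
clock: 7.62
position: [0.4907, 0.2688, 0.1252]
ee_rot: [0.005, 0.706, 0.708, 0.001]
contact_force: [-1.4, -0.2, -4.3]
width: 0.0597
gripper_force: 39.1
```

apply_moves(steps=[0,-0.8,0,0,0,-1.6,0,0,0,-2.4,0,0,0,-3.2,0,0,0,-4,0,0,0,-4.6,0,0,0,-5,0,0,0,-5,0,0])

```text
clock: 8.28
position: [0.497, 0.2222, 0.1341]
ee_rot: [0.007, 0.707, 0.707, 0.012]
contact_force: [0.2, 5.8, -1.4]
width: 0.0595
gripper_force: 39.6
```

```bash
python3 st.py
```

```text
t 8.28 p [0.497  0.2222 0.1341] yawY -0.1 F [ 0.18  5.79 -1.38] M [ 1.066 -0.089  0.066] w 0.0595 g 39.6 q [ 0.29  0.29  1.74 -0.    1.08  0.3 ]
```

apply_moves(steps=[0,0.5,1,0,0,0.5,2.6,0,0,0.5,2.6,0,0,0.5,2.6,0,0,0.5,2.6,0])

```text
clock: 8.7
position: [0.4946, 0.2251, 0.1571]
ee_rot: [0.007, 0.707, 0.707, 0.007]
contact_force: [-0.2, -0.1, -5.0]
width: 0.0596
gripper_force: 39.3
```

```bash
python3 st.py;python3 - <<'E'
from h import *
cv2.imwrite('pics/s3.png',cv2.resize(get_image('side')[140:300,250:440,::-1],None,fx=3,fy=3,interpolation=cv2.INTER_CUBIC))
E
```

```text
t 8.7 p [0.4946 0.2251 0.1571] yawY 0.1 F [-0.22 -0.05 -4.96] M [-0.013  0.048 -0.015] w 0.0596 g 39.3 q [ 0.3   0.27  1.7  -0.01  1.15  0.3 ]
```

View pics/s3.png

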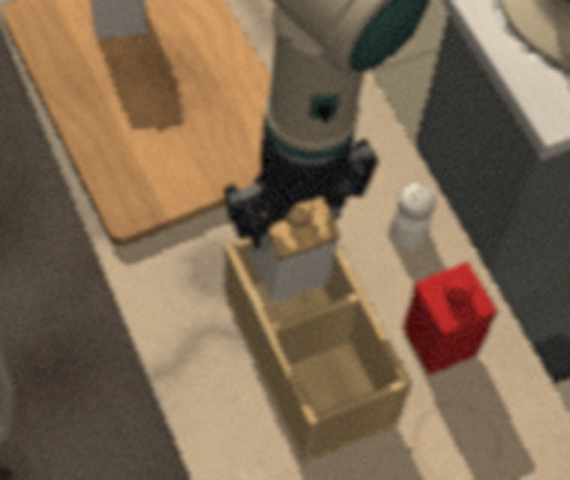

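The tin is upright, with its lid at (305,230) and the moment near zero. Next I tip it the other way, lift, and read the moment.

apply_moves(steps=[0,-0.8,0,0,0,-1.6,0,0,0,-2.4,0,0,0,-3.2,0,0,0,-4,0,0,0,-4.6,0,0,0,-4.6,0,0])

```text
clock: 9.33
position: [0.4948, 0.1805, 0.1568]
ee_rot: [0.006, 0.707, 0.707, 0.009]
contact_force: [-0.3, 3.6, -2.9]
width: 0.0599
gripper_force: 40.1
```

apply_moves(steps=[0,0,1,0,0,0,2.5,0,0,0,4,0,0,0,5,0,0,0,5,0,0,0,5,0,0,0,5,0])

```text
clock: 9.92
position: [0.4938, 0.1792, 0.2059]
ee_rot: [0.007, 0.707, 0.708, 0.006]
contact_force: [0.2, 0.0, -3.7]
width: 0.0598
gripper_force: 39.9
```

```bash
python3 st.py
```

```text
t 9.92 p [0.4938 0.1792 0.2059] yawY 0.1 F [ 0.2   0.   -3.72] M [-0.129  0.059  0.036] w 0.0598 g 39.9 q [ 0.22  0.21  1.66 -0.    1.25  0.22]
```

apply_moves(steps=[0,-2.5,0,0,0,-5.5,0,0,0,-8,0,0,0,-8,-2.5,0,0,-8,-5,0,0,-8,-7.4,0,0,-8,-7.4,0])

```text
clock: 10.5
position: [0.4898, 0.0988, 0.1275]
ee_rot: [0.003, 0.707, 0.707, 0.002]
contact_force: [-2.1, -0.2, -4.5]
width: 0.0594
gripper_force: 39.8
```

apply_moves(steps=[0,1,0,0,0,2,0,0,0,3,0,0,0,4,0,0,0,4.8,0,0,0,5.3,0,0,0,5.3,0,0])

```text
clock: 11.08
position: [0.4964, 0.1531, 0.1353]
ee_rot: [0.009, 0.706, 0.708, 0.008]
contact_force: [0.5, -4.3, -1.5]
width: 0.0593
gripper_force: 40.9
```

apply_moves(steps=[0,-1,0,0,0,-3,2,0,0,-5,4,0,0,-5,5,0,0,-5,5,0,0,-5,5,0])

```text
clock: 11.58
position: [0.495, 0.1031, 0.1835]
ee_rot: [0.007, 0.707, 0.707, 0.008]
contact_force: [0.1, 0.8, -4.6]
width: 0.0597
gripper_force: 40.7
```

```bash
python3 st.py;python3 - <<'E'
from h import *
cv2.imwrite('pics/s4.png',cv2.resize(get_image('side')[100:260,250:440,::-1],None,fx=3,fy=3,interpolation=cv2.INTER_CUBIC))
E
```

```text
t 11.58 p [0.495  0.1031 0.1835] yawY 0.0 F [ 0.06  0.76 -4.58] M [0.004 0.03  0.037] w 0.0597 g 40.7 q [0.07 0.19 1.74 0.   1.18 0.07]
```

View pics/s4.png

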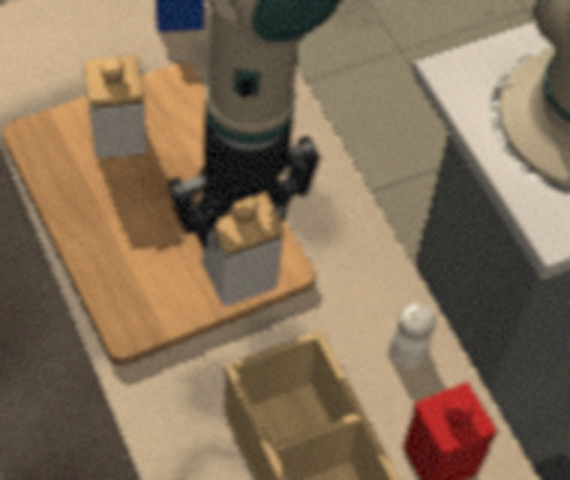

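apply_moves(steps=[0.5,-3.5,0,0,1,-7,0,0,2,-10.3,0,0,2,-10.3,-3,0,2,-10.3,-6,0,2,-10.3,-8.2,0,2,-10.3,-8.8,0,2,-10.3,-9,0])

```text
clock: 12.3
position: [0.5126, 0.0005, 0.0904]
ee_rot: [0.005, 0.706, 0.708, 0.005]
contact_force: [0.4, 0.4, -3.9]
width: 0.0598
gripper_force: 40.4
```

apply_moves(steps=[0,0,0,0,0,0,-0.2,0,0,0,-0.2,0])

```text
clock: 12.55
position: [0.5158, -0.0002, 0.0919]
ee_rot: [0.008, 0.706, 0.708, 0.008]
contact_force: [-0.2, 0.3, -4.6]
width: 0.0601
gripper_force: 40.4
```

apply_moves(steps=[0,0,-0.2,0,0,0,-0.2,0])

```text
clock: 12.72
position: [0.515, -0.0003, 0.0894]
ee_rot: [0.008, 0.706, 0.708, 0.007]
contact_force: [-0.4, 0.2, -4.9]
width: 0.0595
gripper_force: 40.4
```

apply_moves(steps=[0,0,-0.2,0,0,0,-0.2,0])

```text
clock: 12.88
position: [0.5145, -0.0004, 0.0868]
ee_rot: [0.007, 0.707, 0.708, 0.007]
contact_force: [0.4, 0.5, -4.2]
width: 0.0593
gripper_force: 40.4
```

apply_moves(steps=[0,0,-0.2,0,0,0,-0.2,0])

```text
clock: 13.05
position: [0.5148, -0.0005, 0.085]
ee_rot: [0.007, 0.707, 0.708, 0.007]
contact_force: [-0.2, 0.7, -2.3]
width: 0.0594
gripper_force: 40.5
```

apply_moves(steps=[0,0,-0.2,0,0,0,-0.2,0])

```text
clock: 13.22
position: [0.5149, -0.0005, 0.0849]
ee_rot: [0.007, 0.707, 0.708, 0.007]
contact_force: [-2.9, 0.6, 12.1]
width: 0.0596
gripper_force: 42.2
```

apply_moves(steps=[0,0,0.2,0,0,0,0.2,0,0,0,0.2,0,0,0,0.2,0,0,0,0.2,0], jaw=0)

```text
clock: 13.63
position: [0.5146, -0.0004, 0.0846]
ee_rot: [0.007, 0.707, 0.708, 0.007]
contact_force: [0.9, 0.3, -0.6]
width: 0.0853
gripper_force: 0.0
```

apply_moves(steps=[0,0,3,0,0,0,6,0,0,0,9,0,0,0,12,0,0,-4,12,-5,0.4,-8,12,-10,0.8,-12,12,-16,0.8,-15,12,-16])

```text
clock: 14.3
position: [0.5233, -0.1532, 0.205]
ee_rot: [0.009, 0.799, 0.601, 0.006]
contact_force: [0.7, 0.5, 1.7]
width: 0.0857
gripper_force: 0.0
```

apply_moves(steps=[0,-2.3,0,0,0,-2.3,0,0,0,-2.3,0,0])

```text
clock: 14.55
position: [0.5224, -0.1744, 0.2042]
ee_rot: [0.007, 0.799, 0.601, 0.006]
contact_force: [-0.5, 0.4, -0.7]
width: 0.0853
gripper_force: 0.0
```

```bash
python3 st.py
```

```text
t 14.55 p [ 0.5224 -0.1744  0.2042] yawY -16.1 F [-0.45  0.45 -0.68] M [-0.005  0.027 -0.012] w 0.0853 g 0.0 q [-0.45  0.25  1.62  0.    1.26 -0.17]
```

apply_moves(steps=[0,0,-3,0,0,0,-6,0,0,0,-9,0,0,0,-11,0,0,0,-12,0,0,0,-12,0])

```text
clock: 15.05
position: [0.5209, -0.1715, 0.0825]
ee_rot: [0.005, 0.798, 0.603, 0.005]
contact_force: [0.4, 0.3, 0.2]
width: 0.0857
gripper_force: 0.0
```

apply_moves(steps=[0,0,0,0,0,0,0,0,0,0,0,0,0,0,0,0,0,0,0,0,0,0,0,0], jaw=255, newtons=30)

```text
clock: 15.55
position: [0.5238, -0.1737, 0.0867]
ee_rot: [0.009, 0.798, 0.602, 0.007]
contact_force: [-0.1, 0.5, 7.1]
width: 0.0597
gripper_force: 33.4
```

apply_moves(steps=[0,0,2,0,0,0,5,0,0,0,8,0,0,0,11,4,0,0,13,8,0,0,13,12,0,0,13,16,0,0,13,16])

```text
clock: 16.22
position: [0.5226, -0.1736, 0.2157]
ee_rot: [0.008, 0.706, 0.708, 0.007]
contact_force: [0.6, 1.1, -2.0]
width: 0.0597
gripper_force: 33.7
```

```bash
python3 st.py
```

```text
t 16.22 p [ 0.5226 -0.1736  0.2157] yawY 0.1 F [ 0.63  1.13 -1.99] M [ 0.01  -0.007  0.031] w 0.0597 g 33.7 q [-0.45  0.24  1.6   0.01  1.29 -0.46]
```

Weight is about 2.0 N, so this tin (B) is the empty one. I carry it high over tin A to the crate wall and repeat the tipping.

apply_moves(steps=[0,0,4,0,0,3,5,0,-0.5,7,5,0,-1,11,5,0,-1.5,15,5,0,-2,19,5,0,-2.5,23,5,0,-2.8,27,4,0])

```text
clock: 16.88
position: [0.4947, 0.0983, 0.2563]
ee_rot: [0.008, 0.707, 0.707, 0.008]
contact_force: [0.4, -0.3, -1.6]
width: 0.0597
gripper_force: 34.1
```

apply_moves(steps=[0,3,-1,0,0,4.1,-4,0,0,4.1,-7,0,0,4.1,-10,0,0,4.1,-10,0,0,4.1,-10,0])

```text
clock: 17.38
position: [0.4932, 0.1374, 0.1536]
ee_rot: [0.006, 0.707, 0.707, 0.005]
contact_force: [0.5, -1.1, -1.0]
width: 0.0592
gripper_force: 34.1
```

```bash
python3 st.py
```

```text
t 17.38 p [0.4932 0.1374 0.1536] yawY 0.0 F [ 0.45 -1.14 -1.03] M [-0.015 -0.038 -0.016] w 0.0592 g 34.1 q [ 0.14  0.23  1.77 -0.    1.12  0.14]
```

apply_moves(steps=[0,1,0,0,0,2,0,0,0,2.8,0,0,0,3.5,0,0,0,4.2,0,0,0,4.9,0,0,0,5.7,0,0,0,5.7,0,0])

```text
clock: 18.05
position: [0.496, 0.1951, 0.157]
ee_rot: [0.009, 0.706, 0.708, 0.008]
contact_force: [0.4, -2.2, 3.6]
width: 0.0596
gripper_force: 34.0
```

apply_moves(steps=[0,0,1,0,0,0,2.5,0,0,0,4,0,0,0,5,0,0,0,5,0,0,0,5,0,0,0,5,0])

```text
clock: 18.63
position: [0.4941, 0.1946, 0.2043]
ee_rot: [0.007, 0.707, 0.708, 0.007]
contact_force: [0.0, -0.1, -1.4]
width: 0.0595
gripper_force: 33.5
```

```bash
python3 st.py;python3 - <<'E'
from h import *
cv2.imwrite('pics/s5.png',cv2.resize(get_image('side')[140:300,250:440,::-1],None,fx=3,fy=3,interpolation=cv2.INTER_CUBIC))
E
```

```text
t 18.63 p [0.4941 0.1946 0.2043] yawY 0.1 F [ 0.01 -0.12 -1.38] M [ 0.082  0.041 -0.051] w 0.0595 g 33.5 q [ 0.25  0.22  1.66 -0.    1.25  0.25]
```

View pics/s5.png

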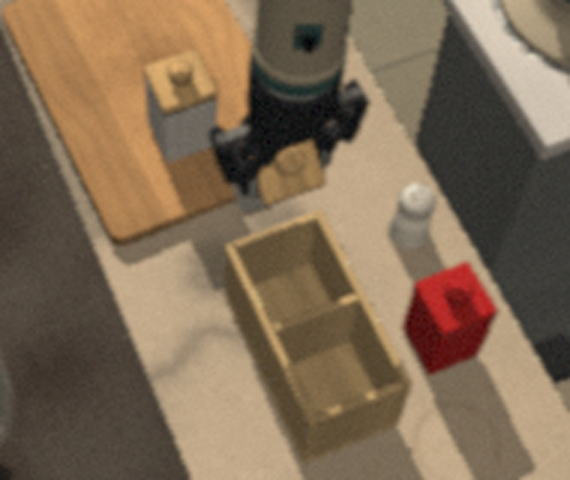

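The tin is tipped and clear of the crate, with its lid quad at about (258,178),(313,143),(325,185),(268,203) in the crop. I compare it with projected corners to get the angle.

Run:
```python
from h import *
from scipy.optimize import least_squares
obs=(np.array([(258,178),(313,143),(325,185),(268,203)])+.5)/3-.5+[250,140]
best=[]
C=np.array([[.03,-.03],[-.03,-.03],[-.03,.03],[.03,.03]])
def f(p):
    th,dy,h,dz=p
    A=np.array([.494,.1946+dy,.229+dz])
    P=A+R.from_euler('x',-th,degrees=True).apply(np.c_[C,np.full(4,h)])
    return np.r_[(proj('side',P)-obs).ravel(),dy/.004,(h-.015)/.004,dz/.004]
for t0 in(10,30,50):
    r=least_squares(f,[t0,0,.015,0]);print(r.x.round(3),round(r.cost,2))
```

```text
[-2.8043e+01  1.5000e-02  7.0000e-03 -1.0000e-03] 33.64
[ 8.3807e+01 -0.0000e+00  1.5000e-02  5.0000e-03] 20.11
[ 8.3807e+01 -0.0000e+00  1.5000e-02  5.0000e-03] 20.11
```

Run:
```python
from h import *
C=np.array([[.03,-.03],[-.03,-.03],[-.03,.03],[.03,.03]])
for th in(0,20,30,40):
    P=np.array([.494,.1946,.229])+R.from_euler('x',-th,degrees=True).apply(np.r_[np.c_[C,np.full(4,.015)],[[0,0,.035]]])
    print(th,((proj('side',P)-[250,140]+.5)*3-.5).round(0).tolist())
im=get_image('side')[175:215,325:370,::-1]
im=get_image('side')[178:215,320:372,::-1]
cv2.imwrite('pics/s6.png',cv2.resize(im,None,fx=12,fy=12,interpolation=cv2.INTER_CUBIC))
```

```text
0 [[237.0, 145.0], [299.0, 123.0], [328.0, 176.0], [265.0, 199.0], [284.0, 148.0]]
20 [[241.0, 145.0], [303.0, 123.0], [329.0, 186.0], [266.0, 209.0], [289.0, 160.0]]
30 [[243.0, 147.0], [306.0, 125.0], [328.0, 189.0], [266.0, 212.0], [292.0, 167.0]]
40 [[245.0, 150.0], [308.0, 128.0], [327.0, 192.0], [265.0, 215.0], [294.0, 174.0]]
```

View pics/s6.png

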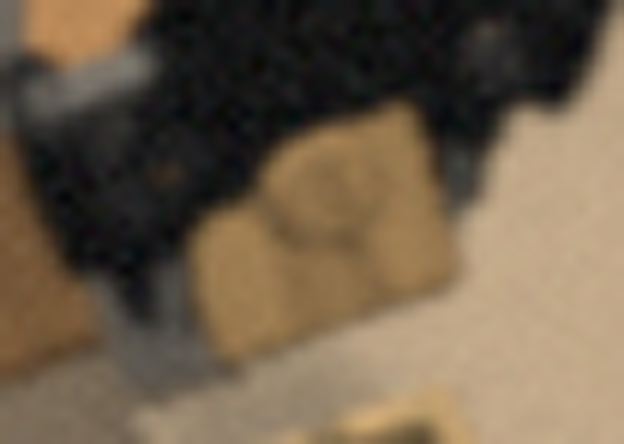

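By the wall geometry and the knob-to-edge offset the tilt is about 33°. I right the tin from inside the bay.

apply_moves(steps=[0,2,0,0,0,5,0,0,0,8,0,0,0,8,-2.5,0,0,8,-5,0,0,8,-7.4,0,0,8,-7.4,0])

```text
clock: 19.37
position: [0.4913, 0.2729, 0.1259]
ee_rot: [0.005, 0.706, 0.708, 0.002]
contact_force: [-1.0, -0.6, -2.9]
width: 0.0593
gripper_force: 33.4
```

apply_moves(steps=[0,-0.9,0,0,0,-1.8,0,0,0,-2.7,0,0,0,-3.6,0,0,0,-4.4,0,0,0,-5,0,0,0,-5.4,0,0,0,-5.4,0,0])

```text
clock: 20.03
position: [0.4971, 0.2225, 0.1342]
ee_rot: [0.007, 0.707, 0.707, 0.012]
contact_force: [0.5, 5.9, 2.3]
width: 0.0595
gripper_force: 34.8
```

apply_moves(steps=[0,0.5,1,0,0,0.5,2.6,0,0,0.5,2.6,0,0,0.5,2.6,0,0,0.5,2.6,0])

```text
clock: 20.45
position: [0.4946, 0.2252, 0.1572]
ee_rot: [0.007, 0.707, 0.707, 0.007]
contact_force: [-0.7, -0.1, -1.4]
width: 0.0597
gripper_force: 34.6
```

```bash
python3 st.py
```

```text
t 20.45 p [0.4946 0.2252 0.1572] yawY 0.1 F [-0.68 -0.12 -1.37] M [-0.028  0.06   0.002] w 0.0597 g 34.6 q [ 0.3   0.27  1.7  -0.01  1.15  0.3 ]
```

apply_moves(steps=[0,-0.8,0,0,0,-1.6,0,0,0,-2.4,0,0,0,-3.2,0,0,0,-4,0,0,0,-4.8,0,0,0,-4.8,0,0,0,-4.8,0,0])

```text
clock: 21.12
position: [0.4947, 0.1777, 0.1568]
ee_rot: [0.007, 0.707, 0.707, 0.008]
contact_force: [0.4, 2.8, 0.4]
width: 0.0598
gripper_force: 35.4
```

apply_moves(steps=[0,0,1,0,0,0,2.5,0,0,0,4,0,0,0,5,0,0,0,5,0,0,0,5,0,0,0,5,0])

```text
clock: 21.7
position: [0.4939, 0.1772, 0.206]
ee_rot: [0.007, 0.706, 0.708, 0.006]
contact_force: [-0.6, -0.2, -1.7]
width: 0.0595
gripper_force: 35.1
```

```bash
python3 st.py
```

```text
t 21.7 p [0.4939 0.1772 0.206 ] yawY 0.1 F [-0.6  -0.16 -1.66] M [-0.043  0.019 -0.011] w 0.0595 g 35.1 q [ 0.22  0.21  1.66 -0.    1.25  0.21]
```

apply_moves(steps=[0,-2.5,0,0,0,-5.5,0,0,0,-8,0,0,0,-8,-2.5,0,0,-8,-5,0,0,-8,-7.4,0,0,-8,-7.4,0])

```text
clock: 22.28
position: [0.4899, 0.0968, 0.1276]
ee_rot: [0.003, 0.707, 0.707, 0.002]
contact_force: [-1.8, -0.3, -1.9]
width: 0.0597
gripper_force: 34.9
```

apply_moves(steps=[0,1,0,0,0,2,0,0,0,3,0,0,0,4,0,0,0,4.9,0,0,0,5.5,0,0,0,5.5,0,0])

```text
clock: 22.87
position: [0.4964, 0.1529, 0.1353]
ee_rot: [0.01, 0.706, 0.708, 0.008]
contact_force: [0.3, -3.8, 0.4]
width: 0.0597
gripper_force: 37.5
```

apply_moves(steps=[0,-1,0,0,0,-3,3,0,0,-3,6,0,0,-3,10,0,0,-3,12,0,0,-3,12,0,0,-3,12,0])

```text
clock: 23.45
position: [0.4951, 0.1228, 0.2542]
ee_rot: [0.008, 0.707, 0.708, 0.009]
contact_force: [-0.4, 0.8, -2.1]
width: 0.0599
gripper_force: 37.3
```

```bash
python3 st.py
python3 - <<'E'
from h import *
# compare with earlier upright-held view is by moment; save a picture for numeric use
cv2.imwrite('pics/n1.png',get_image('side')[:,:,::-1])
E
```

```text
t 23.45 p [0.4951 0.1228 0.2542] yawY 0.1 F [-0.36  0.85 -2.07] M [-0.001  0.029  0.002] w 0.0599 g 37.3 q [ 0.11  0.15  1.61 -0.    1.35  0.11]
```

apply_moves(steps=[0.3,-3,0,0,0.6,-7,0,0,0.9,-11,0,0,1.2,-15,0,0,1.5,-19,0,0,2,-23,0,0,2,-25.3,0,0,2,-25.3,0,0])

```text
clock: 24.17
position: [0.5138, -0.135, 0.2501]
ee_rot: [0.006, 0.708, 0.706, 0.005]
contact_force: [0.5, 0.7, -1.5]
width: 0.0602
gripper_force: 37.3
```

apply_moves(steps=[0,0,-4,0,0,0,-8,0,0,0,-12,0,0,0,-15,0,0,0,-16,0,0,0,-16.4,0,0,0,-16.4,0])

```text
clock: 24.75
position: [0.5142, -0.1299, 0.088]
ee_rot: [0.006, 0.706, 0.708, 0.007]
contact_force: [0.2, 0.3, -1.8]
width: 0.0595
gripper_force: 37.0
```

apply_moves(steps=[0,0,-0.2,0,0,0,-0.3,0,0,0,-0.3,0])

```text
clock: 25.0
position: [0.5157, -0.1307, 0.0873]
ee_rot: [0.008, 0.706, 0.708, 0.008]
contact_force: [0.6, 0.4, -1.7]
width: 0.0596
gripper_force: 37.1
```

apply_moves(steps=[0,0,-0.2,0,0,0,-0.2,0])

```text
clock: 25.17
position: [0.5149, -0.1305, 0.0844]
ee_rot: [0.008, 0.707, 0.708, 0.007]
contact_force: [0.1, 0.1, -2.5]
width: 0.0595
gripper_force: 37.1
```

apply_moves(steps=[0,0,-0.2,0,0,0,-0.2,0])

```text
clock: 25.33
position: [0.5151, -0.1306, 0.083]
ee_rot: [0.008, 0.707, 0.708, 0.007]
contact_force: [-1.0, 1.4, 5.3]
width: 0.0596
gripper_force: 37.9
```

apply_moves(steps=[0,0,-0.2,0,0,0,-0.2,0])

```text
clock: 25.5
position: [0.5152, -0.1304, 0.0828]
ee_rot: [0.008, 0.707, 0.708, 0.008]
contact_force: [-3.5, 2.9, 18.2]
width: 0.0596
gripper_force: 39.2
```

apply_moves(steps=[0,0,0.4,0,0,0,0.4,0,0,0,0.4,0,0,0,0.4,0,0,0,0.4,0], jaw=0)

```text
clock: 25.92
position: [0.5144, -0.1304, 0.0834]
ee_rot: [0.007, 0.707, 0.708, 0.007]
contact_force: [0.1, 0.3, 0.1]
width: 0.0855
gripper_force: 0.0
```

apply_moves(steps=[0,0,2,0,0,0,4,0,0,0,5,0,0,0,5,0,0,0,5,0])

```text
clock: 26.33
position: [0.5147, -0.1305, 0.1337]
ee_rot: [0.007, 0.707, 0.708, 0.007]
contact_force: [-0.2, 0.1, 0.3]
width: 0.0852
gripper_force: 0.0
```

```bash
python3 st.py
```

```text
t 26.33 p [ 0.5147 -0.1305  0.1337] yawY 0.1 F [-0.22  0.08  0.31] M [-0.022  0.018  0.024] w 0.0852 g 0.0 q [-0.38  0.28  1.77  0.01  1.08 -0.39]
```

apply_moves(steps=[0,0,-0.6,0,0,0,-0.6,0,0,0,-0.6,0])

```text
clock: 26.58
position: [0.5134, -0.13, 0.1261]
ee_rot: [0.005, 0.707, 0.708, 0.006]
contact_force: [-0.0, -0.8, -0.6]
width: 0.0854
gripper_force: 0.0
```

apply_moves(steps=[0,0,0,0,0,0,0,0,0,0,0,0,0,0,0,0,0,0,0,0,0,0,0,0,0,0,0,0,0,0,0,0], jaw=255, newtons=40)

```text
clock: 27.25
position: [0.515, -0.1305, 0.1281]
ee_rot: [0.007, 0.707, 0.708, 0.007]
contact_force: [0.0, -0.7, 1.2]
width: 0.0239
gripper_force: 39.2
```

apply_moves(steps=[0,0,1,0,0,0,3,0,0,0,6,0,0,0,6,0,0,0,6,0])

```text
clock: 27.67
position: [0.5154, -0.1308, 0.1895]
ee_rot: [0.009, 0.706, 0.708, 0.008]
contact_force: [0.5, 0.2, -1.5]
width: 0.0237
gripper_force: 39.6
```

```bash
python3 st.py
```

```text
t 27.67 p [ 0.5154 -0.1308  0.1895] yawY 0.1 F [ 0.46  0.24 -1.47] M [-0.012  0.033  0.011] w 0.0237 g 39.6 q [-0.38  0.23  1.68  0.01  1.21 -0.39]
```

apply_moves(steps=[0,0,3.5,0,0,0,7,0,0,0,10,0,0,3,10,0,-0.5,6.5,10,0,-1,10,10,0,-1.5,13.5,10,0,-1.5,17,10,0])

```text
clock: 28.33
position: [0.4971, 0.041, 0.2863]
ee_rot: [0.005, 0.707, 0.707, 0.005]
contact_force: [1.3, 0.9, -2.2]
width: 0.024
gripper_force: 40.0
```

apply_moves(steps=[0,3.5,0,0,0,7,0,0,-0.5,10.5,0,0,-0.5,14,0,0,-0.5,17,0,0,-0.5,19,0,0,-0.5,19.4,0,0,-0.5,19.4,0,0])

```text
clock: 29.0
position: [0.4936, 0.2344, 0.2861]
ee_rot: [0.006, 0.706, 0.709, 0.005]
contact_force: [0.8, -0.6, -2.5]
width: 0.0238
gripper_force: 40.0
```

apply_moves(steps=[0,0,-2,0,0,0,-4,0,0,0,-4,0,0,0,-4,0])

```text
clock: 29.33
position: [0.4936, 0.2319, 0.2465]
ee_rot: [0.006, 0.707, 0.707, 0.005]
contact_force: [-0.2, -0.4, -0.7]
width: 0.0237
gripper_force: 40.0
```

```bash
python3 st.py
python3 - <<'E'
from h import *
im=get_image('side'); s=get_state(); p=s['position']
g=lambda P:proj('side',P).round(1).tolist()
# predicted bottom corners of the upright tin and crate rim
print(g([[p[0]+a*.03,p[1]+b*.03,p[2]-.108] for a,b in((1,-1),(1,1),(-1,1),(-1,-1))]))
print(g([[p[0]+a*.03,p[1]+b*.03,p[2]-.003] for a,b in((1,-1),(1,1),(-1,1),(-1,-1))]))
cv2.imwrite('pics/n2.png',im[:,:,::-1])
hsv=cv2.cvtColor(im,cv2.COLOR_RGB2HSV)[150:260,290:390]
# grey sides: low saturation, mid value
m=((hsv[...,1]<60)&(hsv[...,2]>70)&(hsv[...,2]<190)).astype(np.uint8)
n,l,st,c=cv2.connectedComponentsWithStats(m)
for i in range(1,n):
    if st[i,4]>60: print(st[i]+[290,150,0,0,0],cv2.minAreaRect(np.argwhere(l==i)[:,::-1].astype(np.float32)+np.float32([290,150])))
E
```

```text
t 29.33 p [0.4936 0.2319 0.2465] yawY 0.0 F [-0.22 -0.41 -0.69] M [ 0.008 -0.015 -0.006] w 0.0237 g 40.0 q [ 0.32  0.22  1.55 -0.01  1.36  0.32]
[[333.1, 218.4], [341.9, 236.3], [361.7, 228.7], [352.6, 211.2]]
[[334.3, 199.2], [343.8, 218.1], [365.2, 210.1], [355.3, 191.7]]
[300 171  22  22 295] ((309.7622985839844, 182.11474609375), (21.456972122192383, 20.370542526245117), 5.19442892074585)
[335 205  30  30 416] ((346.2466125488281, 221.9095001220703), (31.884687423706055, 24.95615577697754), 19.653823852539062)
[380 204  10  19 143] ((384.5, 213.0), (18.0, 9.0), 90.0)
```

The held tin's grey sides span (335–365, 205–235), which matches the projection of an upright tin over the bay. Now I lower it.

apply_moves(steps=[0.1,0.1,-2,0,0.1,0.1,-4,0,0.1,0.1,-6,0,0.1,0.1,-8,0,0.1,0.1,-10,0,0.1,0.1,-11.5,0,0.1,0.1,-12,0,0.1,0.1,-12,0])

```text
clock: 30.05
position: [0.4956, 0.234, 0.1276]
ee_rot: [0.007, 0.707, 0.707, 0.006]
contact_force: [-0.5, 0.5, -1.5]
width: 0.0242
gripper_force: 40.0
```

apply_moves(steps=[0,0,-0.2,0,0,0,-0.4,0,0,0,-0.4,0,0,0,-0.4,0])

```text
clock: 30.38
position: [0.4961, 0.2347, 0.1246]
ee_rot: [0.007, 0.707, 0.708, 0.008]
contact_force: [0.6, -0.3, -2.0]
width: 0.0242
gripper_force: 40.0
```

apply_moves(steps=[0,0,-0.2,0,0,0,-0.4,0,0,0,-0.4,0])

```text
clock: 30.63
position: [0.4953, 0.2345, 0.1195]
ee_rot: [0.007, 0.706, 0.708, 0.007]
contact_force: [-0.5, -0.4, -1.8]
width: 0.0237
gripper_force: 40.0
```

apply_moves(steps=[0,0,-0.2,0,0,0,-0.2,0,0,0,-0.2,0])

```text
clock: 30.88
position: [0.4955, 0.2345, 0.1176]
ee_rot: [0.007, 0.707, 0.708, 0.007]
contact_force: [0.6, 0.6, -1.9]
width: 0.0239
gripper_force: 40.0
```

apply_moves(steps=[0,0,-0.2,0,0,0,-0.2,0,0,0,-0.2,0])

```text
clock: 31.13
position: [0.4962, 0.2346, 0.1164]
ee_rot: [0.007, 0.706, 0.708, 0.008]
contact_force: [0.5, -1.2, 2.2]
width: 0.0241
gripper_force: 40.4
```

apply_moves(steps=[0,0,-0.1,0,0,0,-0.1,0,0,0,-0.1,0])

```text
clock: 31.38
position: [0.4968, 0.2345, 0.1162]
ee_rot: [0.008, 0.706, 0.708, 0.008]
contact_force: [0.6, -1.7, 7.1]
width: 0.0238
gripper_force: 40.7
```

apply_moves(steps=[0,0,0.1,0,0,0,0.2,0,0,0,0.2,0,0,0,0.2,0,0,0,0.2,0,0,0,0.2,0], jaw=0)

```text
clock: 31.88
position: [0.4954, 0.2346, 0.1165]
ee_rot: [0.007, 0.707, 0.708, 0.007]
contact_force: [-0.3, -0.0, 1.1]
width: 0.0855
gripper_force: 0.0
```

apply_moves(steps=[0,0,3,0,0,0,6,0,0,0,9,0,-3,0,12,0,-6,0,15,0,-10,0,16,0,-14,0,16,0,-14,0,16,0])

```text
clock: 32.55
position: [0.3482, 0.2338, 0.2776]
ee_rot: [0.005, 0.706, 0.708, 0.006]
contact_force: [-0.5, 0.3, -0.8]
width: 0.0859
gripper_force: 0.0
```

```bash
python3 st.py
python3 - <<'E'
from h import *
im=get_image('top')[:,:,::-1]; cv2.imwrite('pics/final_top.png',im)
hsv=cv2.cvtColor(im,cv2.COLOR_BGR2HSV)
g=lambda P:proj('top',P).round(1).tolist()
print('pred A lid/knob',g([[.515,0,.125],[.515,0,.145]]),'pred B',g([[.496,.2345,.113],[.496,.2345,.133]]))
im2=get_image('side')[:,:,::-1]; h2=cv2.cvtColor(im2,cv2.COLOR_BGR2HSV)
m=((h2[...,1]<60)&(h2[...,2]>70)&(h2[...,2]<190)).astype(np.uint8); 
for n,(x0,x1,y0,y1) in {'A':(285,335,135,205),'bay':(320,390,200,290)}.items():
    k,l,st,c=cv2.connectedComponentsWithStats(m[y0:y1,x0:x1])
    print(n,[(st[i][:2]+[x0,y0]).tolist()+st[i][2:].tolist() for i in range(1,k) if st[i,4]>40])
s=lambda P:proj('side',P).round(0).tolist()
C=[(1,-1),(1,1),(-1,1),(-1,-1)]
print('A pred',s([[.515+.03*a,.03*b,z] for z in(.02,.125) for a,b in C]))
print('B lid pred',s([[.496+.03*a,.2345+.03*b,.113] for a,b in C]))
# lid colour vs bay before: difference image bbox against first top picture
d=cv2.absdiff(im,cv2.imread('pics/top0.png')).max(2)[190:235,215:290]>45
ys,xs=np.nonzero(cv2.morphologyEx(d.astype(np.uint8),cv2.MORPH_OPEN,np.ones((2,2))));print('diff bbox in crate',xs.min()+215,xs.max()+215,ys.min()+190,ys.max()+190)
print('B lid top pred',g([[.496+.03*a,.2345+.03*b,.113] for a,b in C]))
E
```

```text
t 32.55 p [0.3482 0.2338 0.2776] yawY 0.2 F [-0.51  0.26 -0.85] M [-0.016 -0.053 -0.002] w 0.0859 g 0.0 q [ 0.43  0.    1.72 -0.01  1.4   0.43]
pred A lid/knob [[338.7, 205.8], [339.0, 205.3]] pred B [[264.6, 213.1], [264.0, 212.6]]
A [[300, 171, 22, 22, 295]]
bay [[380, 204, 10, 19, 143], [334, 230, 26, 17, 83]]
A pred [[298.0, 180.0], [305.0, 194.0], [322.0, 188.0], [315.0, 174.0], [297.0, 161.0], [304.0, 176.0], [322.0, 170.0], [315.0, 155.0]]
B lid pred [[333.0, 224.0], [341.0, 241.0], [361.0, 234.0], [352.0, 216.0]]
diff bbox in crate 253 286 201 223
B lid top pred [[274.0, 203.6], [255.1, 203.8], [255.1, 222.7], [274.1, 222.5]]
```

```bash
python3 -c "
from rig import *
print(sign_off())"
```

```text
the job is handed in; nothing more can be done
None
```

The job is handed in: the right-hand tin on the board proved empty (about 2 N lifted, against about 4.5 N for the other). Both tins were tipped to roughly 30° each way by pivoting them against the crate wall, since the arm could not tilt. Both were stood on the board again, then the empty one was lifted by its knob into the crate's right (-y) bay at 33 s; I checked the final state only by measurements from the images, not by eye.

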